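# Wheel the ink caddy under the drying shelf

### The arm

A 7-joint arm with a two-finger parallel gripper is mounted at the origin on the work surface. World frame = base frame: x ahead of the robot, y to its left, z up, the work surface at z = 0. Lengths are in m, angles in rad, forces in N, time in s.
With the tool pointing down it reaches from about 0.425 to 0.925 m from the base axis. Payload 6.8 kg.
Tool frame: the origin (TCP) lies midway between the tips of the shut fingers; the grasp point (between the pads) lies 19 mm behind it; z points along the fingers, y is the line along which they close (so a half turn about z gives the same grasp; the last joint's range is limited). The gripper opens to 85 mm and grips with 20 to 120 N. Pads are 22 mm wide; open, the fingers measure 114 mm over their backs; the gripper's body (76 mm by 85 mm) begins 54 mm behind the grasp point. The pads swing forward as they close: fully open they stand 13 mm farther back than shut.
Start: joints at [1.195, 0.477, 0.022, 1.555, -0.011, 1.109, -0.083], TCP at [0.179, -0.651, 0.231] pointing down, gripper open.
Joint ranges: [-2.96, 2.96], [-0.34, 2.1], [-1.41, 1.46], [0.24, 2.44], [-1.37, 4.51], [0.17, 1.92], [-2.96, 2.96]. Speed limits (rad/s): [2.39, 2.39, 3.14, 3.14, 3.14, 3.14, 3.14].

### API

Orientations are given as a rotation vector (axis times angle).
In Python, from bench import r gives the robot as it stands. The module is installed in compiled form; this text tells all that it offers.
- The arm moves only by the tool apply_moves, never from a script. Its argument "rows" is a list of rows, each a list of 6 numbers: the shift along the tool's x, y, z scaled (see below), then the turn, a rotation vector about the tool's x, y, z scaled (see below). A call has 1 to 5 rows; each row is the pose to reach, as a shift and turn from the pose commanded when the call began, along the tool's axes at that moment; what a row does not reach only later rows make up. The controller multiplies each number of a shift by 0.25 m and each number of a turn by 90 degrees. A row lasts 1/8 s, in which the tool goes at most 62.5 mm and 10.7 degrees, less where a joint would pass 70% of its speed; a pose out of reach is approached as far as the arm can. A call with a number of a shift or a turn outside -1 to 1 is refused whole. A call with a gripper value outside its range is refused whole. "claw" is the opening, from 0 (shut) to 1 (fully open), set as the call begins (left out, the last holds). The fingers move at their own pace and stop on an object; "newtons" is the grip in N (left out, the last holds). Time passes only in rows, so rows that repeat a pose let the fingers close. It gives the time, the measured TCP pose, the force, the opening and the grip force at its end, in the units of the state.
- r.get_obs(): the state, without advancing time (a new reading comes with each control period).
- r.grab_frame(name): name is "scene" or "top"; returns a dict with "pixels" (384x512x3 uint8, red, green, blue), "intrinsics" (3x3 intrinsics, pixels), "eye" and "attitude" of the camera in the world. Camera axes: x right, y up, looking along -z (the intrinsics and any distortion apply to the point x, -y, -z); pixel columns grow to the right and rows downward; lengths in m; the calibration is good to about 2 mm. A picture is of the moment at which its call begins. There is no depth.
- r.hand_in(): hands the job in; it is judged then, once.
Trained networks look in a picture, given as the dict that the camera call returned (one of the last four; its "shot" number tells which), for a name from the list of things; names that differ only in an ending like _2 or _b are one class to them, and where a whole thing is asked for, a point or a joint stands for the part that bears it (a point fixed in the world has none). Each returns a list of dicts, best first, with "conf" (0 to 1); they miss things now and then, are a little off and sometimes report something else, mostly with a low value. They report only what shows in the picture. A call takes as long as a camera call.
- r.search_frame(picture, thing): "rect" ([left, top, width, height] in pixels, round what is visible of it).
- r.outline_of(picture, thing): "pixels" (384x512 bool, what is visible of it) and "rect" ([left, top, width, height] in pixels, round what is visible of it).
- r.landmark_of(picture, thing): "point" ([column, row] in pixels: a listed point, or the origin of a listed thing).
The state is a dict: "clock": time; "joints": joint angles; "qvel": joint speeds; "tau": joint torques, N m; "tcp_pos": TCP position; "orientation": TCP orientation; "contact_force": force on the tool from outside, world axes, zero at the start; "moment": the same for the moment, N m; "grip_width": finger opening in m; "gripper_force": force on a finger pad.
Only numpy, scipy, OpenCV 4.12 (cv2) and the standard library are available. Lean on these libraries where they do the work, as an engineer would, in place of code of your own. Each camera call takes 0.05 s, during which the arm holds its last target. There are 200 camera calls.

### The job

Stand the squat tin of ink upright in the caddy's tray and let go of it. Then push the caddy by its handle, wheels on the table, until its front castors trail straight, and steer it nose first under the shelf onto the taped mark: centred between the tape corners, square with them, castors still trailing straight, the tin upright in the tray. Let go, and leave the bottle, the jar and the inking roller where they are.

Things in the scene. Friction and masses are not known exactly. Their poses are not given: they have to be found in the camera images.
- tin_center (a point): centre of the squat steel ink tin with a paper label: a plain cylinder 60 mm across and 70 mm high, this point 35 mm above its base, z up along its axis; about 0.3 kg. It stands on the table in a loose row with the bottle and the jar (any order).
- caddy: low wooden caddy on four wheels, 0.6 kg, rolls easily (under 2 N). Origin on the table under the deck's middle; x forward (handle to tray), z up. Deck: open tray 190 mm (x) by 140 mm, inside 174 by 124, floor 50 and rim 70 mm above the table. Two fixed wheels at the rear (handle end), axle at x = -65 mm; two swivel castors at the front, pivots at x = 70, y = +-50 mm
- caddy_grip (a point): point to grip on the caddy's handle: black bar on the rear centre line, leaning 35 degrees back (up and rearward), 24 mm thick across the caddy (flat sides face left and right), 26 mm deep. The point is at x = -138 mm, y = 0 of the caddy, 113 mm above the table; the bar's top is 140 mm up. Axes as the caddy's.
- castor_left (a joint): swivel angle (rad) of the caddy's front left castor: 0 = wheel trailing straight behind its pivot, growing anticlockwise from above; no stops, a full turn more or less is straight too. Wheel 32 mm across, 13 mm off the pivot; some 60 mm of forward rolling swings it straight, rolling backwards turns it about.
- castor_right (a joint): the same for the front right castor.
- mark (a point): middle of the parking mark on the cutting mat: four L-shaped corners of pale paper tape round a rectangle 210 by 166 mm (inside). x is the driving-in direction, along the longer sides; z up. The parked caddy's origin and axes agree with this point's.
- bay: fixed plywood shelf over the near end of the mark, same origin and axes: board x = -168 to -38 mm, y = -240 to +110 mm, underside 250 mm up, top with paper 290; two posts at y = -215 mm. Parked, the handle's grip is 30 mm inside the board's front edge, so a hand on it must lean back some 40 to 45 degrees, out from under the board on the -x side.
- bottle: tall closed white bottle with black cap, 60 mm across, 170 mm high; origin under its middle; not part of the job, to be left alone.
- jar: glass jar with a steel lid, 72 mm across, 110 mm high; origin under its middle; not part of the job, to be left alone.
- brayer: hand inking roller lying on the table, 170 mm long, under 50 mm high; origin on the table under the rubber roller, handle along its -x; not part of the job, to be left alone.

How it is judged:
On the way, in this order (a step that is already met when the one before it is completed fails the run):
1. the tin stands upright in the caddy's tray and the fingers are off it (x of tin_center in the frame of caddy between -0.062 and 0.062 m and y of tin_center in the frame of caddy between -0.037 and 0.037 m and z of tin_center in the frame of caddy between 0.078 and 0.093 m and angle between tin_center's own z axis and vertical below 0.12 rad and contact force between the fingers and tin below 0.1 N), for 0.2 s.
2. the caddy, tin aboard, has been pushed until both castors trail within 15 degrees of straight ((value of joint castor_left between -0.26 and 0.26 rad or value of joint castor_left between 6.0232 and 6.5432 rad or value of joint castor_left between -6.5432 and -6.0232 rad) and (value of joint castor_right between -0.26 and 0.26 rad or value of joint castor_right between 6.0232 and 6.5432 rad or value of joint castor_right between -6.5432 and -6.0232 rad) and x of tin_center in the frame of caddy between -0.062 and 0.062 m and y of tin_center in the frame of caddy between -0.037 and 0.037 m and z of tin_center in the frame of caddy between 0.078 and 0.093 m and angle between tin_center's own z axis and vertical below 0.12 rad and distance of caddy from where it was at the start of the episode above 0.04 m), for 0.2 s.
At the end, for the whole second after the job is handed in: Caddy at rest on its wheels, its middle within 15 mm of the mark's, along it within 6 degrees, handle end under the shelf; both castors within 15 degrees of trailing straight; tin upright (7 degrees) on the tray's floor (horizontal distance between caddy and mark below 0.015 m and angle between the x axis of caddy and the x axis of mark, either way round below 0.105 rad and x of caddy_grip in the frame of mark below -0.1 m and height (world z) of caddy below 0.006 m and angle between caddy's own z axis and vertical below 0.05 rad and linear speed of each of caddy, tin below 0.01 m/s and (value of joint castor_left between -0.26 and 0.26 rad or value of joint castor_left between 6.0232 and 6.5432 rad or value of joint castor_left between -6.5432 and -6.0232 rad) and (value of joint castor_right between -0.26 and 0.26 rad or value of joint castor_right between 6.0232 and 6.5432 rad or value of joint castor_right between -6.5432 and -6.0232 rad) and x of tin_center in the frame of caddy between -0.062 and 0.062 m and y of tin_center in the frame of caddy between -0.037 and 0.037 m and z of tin_center in the frame of caddy between 0.078 and 0.093 m and angle between tin_center's own z axis and vertical below 0.12 rad); the robot touches nothing.
It fails at once if the caddy is lifted or tipped off its wheels (15 mm or 8 degrees) (height (world z) of caddy above 0.015 m or angle between caddy's own z axis and vertical above 0.14 rad).
It fails at once if the white bottle, the glass jar or the inking roller is shifted by more than 30 mm or tipped (distance of any of bottle, jar, brayer from where it was at the start of the episode above 0.03 m or angle between any of bottle, jar, brayer's own z axis and vertical above 0.3 rad).
It also fails if it takes over 58 s, if anything falls off the work surface, if the arm or the gripper's body presses on something with over 40 N, if the wrist force passes 120 N, or if a joint passes its speed limit or range.

## Working session

There is one attempt and no reset: what is moved stays moved. The work goes in short steps, Python scripts to look and compute and a tool call to move; the robot and the scene stay as the last step left them, time stands still between calls to the robot, and variables do not carry over. Pictures are saved under pics/ and viewed, at most 10 in all, crops included, and the job is handed in when it is done.

Besides the shell and the picture viewer there is one more tool, called after "Emit:" by a JSON object that holds its "name" and its "arguments". apply_moves: Moves the arm, as the interface text tells. Its arguments: {"type":"object","properties":{"rows":{"type":"array","items":{"type":"array","items":{"type":"number"}}},"claw":{"type":"number"},"newtons":{"type":"number"}},"required":["rows"]}

```bash
mkdir -p pics; cat > h.py <<'E'
import numpy as np, cv2
from scipy.spatial.transform import Rotation as R
from bench import r
def att(p):
    a=np.array(p["attitude"],float)
    return a if a.shape==(3,3) else R.from_rotvec(a).as_matrix()
def ray(p,uv):
    K=np.array(p["intrinsics"]);d=np.linalg.inv(K)@[uv[0],uv[1],1]
    return np.array(p["eye"]),att(p)@(d*[1,-1,-1])
def at(p,uv,z):
    o,d=ray(p,uv);return o+d*(z-o[2])/d[2]
def proj(p,X):
    c=att(p).T@(np.array(X,float)-p["eye"])*[1,-1,-1];q=np.array(p["intrinsics"])@c;return q[:2]/q[2]
E
python3 - <<'E'
from h import *
fs=[r.grab_frame(n) for n in("scene","top")]
print({k:v for k,v in fs[0].items() if k!="pixels"}); print(fs[1]["eye"],fs[1]["attitude"])
cv2.imwrite("pics/a.png",np.vstack([f["pixels"] for f in fs])[:,:,::-1][:, :]) 
for n,f in zip(("scene","top"),fs):
    cv2.imwrite(f"pics/{n}0.png",cv2.resize(f["pixels"][:,:,::-1],(800,600)))
    for t,z in(("tin_center",.035),("caddy",0),("caddy_grip",.113),("mark",0),("bottle",0),("jar",0),("brayer",0),("castor_left",0.016),("castor_right",.016),("bay",0)):
        for d in r.landmark_of(f,t)[:2]: print(n,t,round(d["conf"],2),np.round(d["point"],1),np.round(at(f,d["point"],z),3))
print(r.get_obs())
E
```

```text
{'intrinsics': array([[420.01582871,   0.        , 249.2713579 ],
       [  0.        , 420.01582871, 193.20924655],
       [  0.        ,   0.        ,   1.        ]]), 'eye': array([ 0.90180437, -0.65739174,  1.34849594]), 'attitude': array([0.54685571, 0.14582387, 0.53708948]), 'shot': 1}
[ 0.35455871 -0.00721994  1.18542137] [ 0.11942368 -0.08561513 -1.55006818]
scene tin_center 0.64 [187.8 314.1] [ 0.551 -0.432  0.035]
scene caddy 0.63 [214.7 239.3] [ 0.467 -0.161  0.   ]
scene caddy_grip 0.86 [168.5 249. ] [ 0.397 -0.309  0.113]
scene mark 0.19 [234.3 298.4] [ 0.641 -0.305  0.   ]
scene bottle 0.93 [232.4 300.3] [ 0.639 -0.313  0.   ]
scene jar 0.62 [260.3 281.5] [ 0.684 -0.21   0.   ]
scene brayer 0.57 [271.3 121.3] [0.362 0.424 0.   ]Traceback (most recent call last):
  File "<stdin>", line 8, in <module>
ValueError: it knows: bay, bottle, brayer, caddy, caddy_grip, jar, mark, tin_center
```

```bash
python3 - <<'E'
from h import *
f=r.grab_frame("top");n="top"
cv2.imwrite("pics/top0.png",cv2.resize(f["pixels"][:,:,::-1],(800,600)))
for t,z in(("tin_center",.035),("caddy",0),("caddy_grip",.113),("mark",0),("bottle",0),("jar",0),("brayer",0),("bay",0)):
        for d in r.landmark_of(f,t)[:2]: print(n,t,round(d["conf"],2),np.round(d["point"],1),np.round(at(f,d["point"],z),3))
print(r.get_obs())
E
```

```text
top tin_center 0.81 [400.2 176.4] [ 0.568 -0.422  0.035]
top caddy 0.9 [314.2 210.8] [ 0.466 -0.176  0.   ]
top caddy_grip 0.56 [364.2 228.4] [ 0.411 -0.294  0.113]
top bottle 0.73 [361.  159.8] [ 0.624 -0.318  0.   ]
top jar 0.57 [321.9 140.9] [ 0.681 -0.2    0.   ]
top brayer 0.62 [105.4 243.4] [0.358 0.444 0.   ]
top brayer 0.37 [358.4 156.8] [ 0.633 -0.31   0.   ]
{'clock': 0.9, 'joints': array([ 1.19488538,  0.47696829,  0.02243323,  1.55542876, -0.01150875,
        1.10929174, -0.08309612]), 'qvel': array([ 0.00025267,  0.00014034,  0.00198744, -0.00081468, -0.00089201,
        0.00041993, -0.00079422]), 'tau': array([ 1.06148815e-03, -5.96308529e+01,  1.60656866e+00, -2.81546849e+01,
        1.24279552e-02,  1.54687739e-03,  3.99364978e-05]), 'tcp_pos': array([ 0.17860886, -0.6509473 ,  0.23131766]), 'orientation': array([3.11344959e+00, 4.19337019e-01, 2.14218520e-05]), 'contact_force': array([-0.25208931,  0.56421543,  0.19455792]), 'moment': array([-0.01125997, -0.02933765,  0.01327572]), 'gripper_force': 0.0, 'grip_width': 0.0855246750570101}
```

View pics/scene0.png

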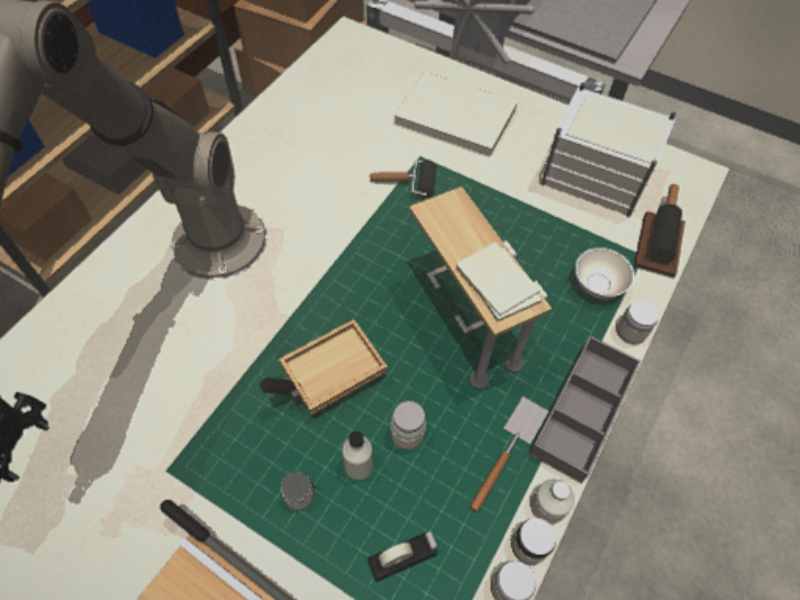

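View pics/top0.png

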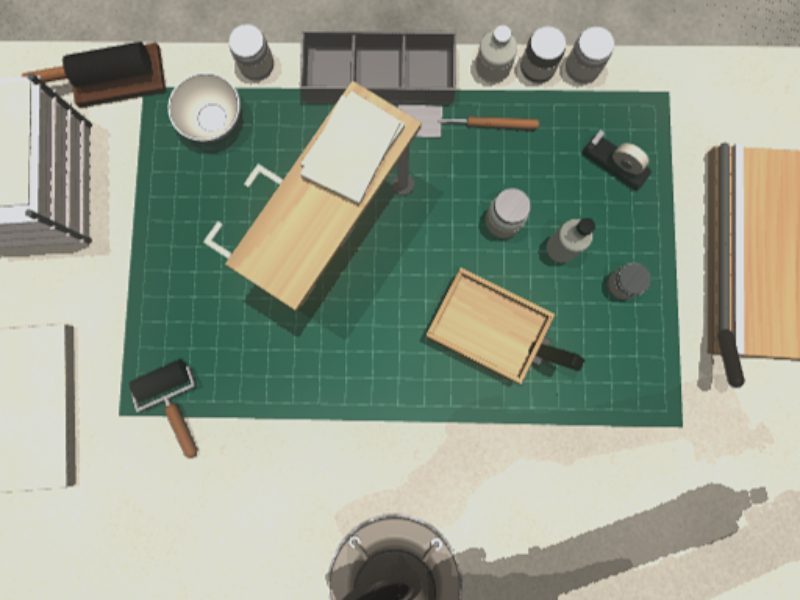

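The scene view shows the tin at (297,490), bottle (357,455) and jar (408,425), the caddy at (333,365), and tape corners at (435,275) and (470,322). The top view shows the tin at (630,280), the caddy at (490,325) with its handle pointing right, and far tape corners at (257,178) and (215,240). I'll zoom in on the tape.

```bash
python3 - <<'E'
from h import *
a=r.grab_frame("scene");b=r.grab_frame("top")
np.save("pics/sc.npy",a["pixels"]);np.save("pics/tp.npy",b["pixels"])
c=cv2.resize(a["pixels"][145:225,255:335],(400,400),interpolation=cv2.INTER_CUBIC)
d=cv2.resize(b["pixels"][90:170,120:200],(400,400),interpolation=cv2.INTER_CUBIC)
cv2.imwrite("pics/tape.png",np.hstack([c,d])[:,:,::-1])
for n,f in(("s",a),("t",b)):
  for t in("caddy","tin_center","mark","jar","bottle"):
    o=r.outline_of(f,t)
    if o: print(n,t,o[0]["conf"],o[0]["rect"],o[0]["pixels"].sum()); np.save(f"pics/m_{n}_{t}.npy",o[0]["pixels"])
E
```

```text
s caddy 0.78 [166.2, 203.6, 85.2, 64.0] 2658
s tin_center 0.56 [177.6, 304.0, 25.2, 22.2] 408
s mark 0.77 [262.7, 119.9, 90.5, 131.4] 4730
s jar 0.96 [251.8, 260.1, 21.3, 30.1] 573
s bottle 0.59 [223.4, 276.3, 17.4, 29.7] 496
t caddy 0.79 [270.2, 175.2, 102.0, 71.5] 3640
t tin_center 0.86 [386.6, 169.4, 31.7, 21.2] 484
t mark 0.65 [130.6, 54.4, 141.4, 145.8] 8311
t jar 0.85 [310.2, 121.6, 29.2, 34.1] 700
t bottle 0.6 [350.6, 140.4, 26.9, 29.2] 619
```

View pics/tape.png

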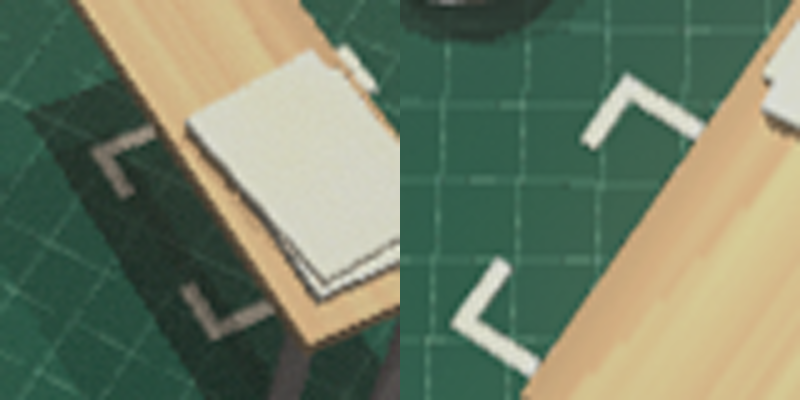

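The left half (scene) shows the near tape corners at about (92,150) and (215,340). The right half (top) shows the far ones at about (228,73) and (51,323), measured within that half. Next I fit the mark and the caddy.

```bash
cat >> h.py <<'E'
def fitcaddy(fr,x0):
    from scipy.optimize import minimize
    obs=[]
    for f in fr:
        o=r.outline_of(f,"caddy")
        if o: obs.append((f,o[0]["pixels"]))
    def model(f,x):
        c,s=np.cos(x[2]),np.sin(x[2]);im=np.zeros((384*4,512*4),np.uint8)
        def hull(P):
            q=[proj(f,[x[0]+c*a-s*b,x[1]+s*a+c*b,z]) for a,b,z in P]
            h=cv2.convexHull(np.array(q,np.float32)*4+1.5);cv2.fillConvexPoly(im,np.round(h).astype(np.int32),1)
        hull([(a,b,z) for a in(-.095,.095) for b in(-.07,.07) for z in(.04,.07)])
        hull([(-.138+da,b,.113+dz) for da,dz in((.04-.01,-.056),(.04+.01,-.045),(-.03,.020),(-.008,.027)) for b in(-.012,.012)])
        return cv2.resize(im.astype(np.float32),(512,384),interpolation=cv2.INTER_AREA)
    def cost(x): return sum(np.abs(model(f,x)-m).sum()/m.sum() for f,m in obs)
    res=[]
    best=minimize(cost,x0,method="Nelder-Mead",options=dict(initial_simplex=np.array(x0)+np.array([[0,0,0],[.015,0,0],[0,.015,0],[0,0,.1]]),xatol=1e-4,fatol=1e-4))
    return best.x,best.fun,[(lambda m1:(np.abs(model(f,best.x)-m).sum()/m.sum()))(0) for f,m in obs]
E
python3 - <<'E'
from h import *
a=r.grab_frame("scene");b=r.grab_frame("top")
u=lambda x,y,ox,oy:((x+.5)/5-.5+ox,(y+.5)/5-.5+oy)
N1=at(a,u(92,150,255,145),0);N2=at(a,u(213,340,255,145),0)
F1=at(b,u(228,73,120,90),0);F2=at(b,u(51,323,120,90),0)
for p in(N1,N2,F1,F2):print(np.round(p,4))
print("near",np.linalg.norm(N1-N2),"far",np.linalg.norm(F1-F2)," mid",(N1+N2)/2,(F1+F2)/2, np.linalg.norm((N1+N2-F1-F2)/2),"c",(N1+N2+F1+F2)/4)
d=(F1+F2-N1-N2)/2; print("yaw",np.arctan2(d[1],d[0]),[np.arctan2(*(v[1::-1])) for v in((F2-F1),(N1-N2))])
for fr in([a],[b],[a,b]): print(fitcaddy(fr,[.466,-.17,1.1]))
# tin: top and bottom fit
for f,n in((a,"s"),(b,"t")):
    o=r.outline_of(f,"tin_center")[0]["pixels"]
    v,w=np.nonzero(o); print(n,"tin centroid",at(f,(w.mean(),v.mean()),.04))
E
```

```text
[0.5047 0.1893 0.    ]
[0.6649 0.0887 0.    ]
[0.7913 0.2855 0.    ]
[0.6305 0.3871 0.    ]
near 0.18912258398179904 far 0.1901982510553754  mid [0.58477273 0.13899338 0.        ] [0.71087154 0.33633462 0.        ] 0.2341889746677223 c [0.64782213 0.237664   0.        ]
yaw 1.0022009088515138 [np.float64(2.578036239816378), np.float64(2.5811355520728485)]
(array([ 0.46838063, -0.16857555,  1.1356846 ]), np.float64(0.06936756867568676), [np.float64(0.06936756867568676)])
(array([ 0.46831761, -0.16303329,  1.11522913]), np.float64(0.045501820072802915), [np.float64(0.045501820072802915)])
(array([ 0.46849835, -0.16398529,  1.11963861]), np.float64(0.14297735654813648), [np.float64(0.09125153751537515), np.float64(0.051725819032761314)])
s tin centroid [ 0.55959908 -0.43003323  0.04      ]
t tin centroid [ 0.55599141 -0.42500195  0.04      ]
```

```bash
cat >> h.py <<'E'
def fitcyl(fr,name,x0,rad,H,z0=0):
    from scipy.optimize import minimize
    obs=[(f,r.outline_of(f,name)) for f in fr]; obs=[(f,o[0]["pixels"]) for f,o in obs if o]
    t=np.linspace(0,2*np.pi,40)
    def cost(x):
        c=0
        for f,m in obs:
            q=[proj(f,[x[0]+rad*np.cos(k),x[1]+rad*np.sin(k),z]) for k in t for z in(z0,z0+H)]
            im=np.zeros((1536,2048),np.uint8);cv2.fillConvexPoly(im,np.round(cv2.convexHull(np.array(q,np.float32)*4+1.5)).astype(np.int32),1)
            c+=np.abs(cv2.resize(im.astype(np.float32),(512,384),interpolation=cv2.INTER_AREA)-m).sum()/m.sum()
        return c
    b=minimize(cost,x0,method="Nelder-Mead",options=dict(initial_simplex=np.array(x0)+np.array([[0,0],[.01,0],[0,.01]]),xatol=1e-4,fatol=1e-4))
    return b.x,b.fun
def lookR(yaw,lean):   # tool: x~forward, z down leaning forward by `lean`, y = right of heading
    return R.from_euler("z",yaw)*R.from_rotvec([np.pi,0,0])*R.from_euler("y",lean)
def rows(p0,R0,targets):
    out=[]
    for p,Q in targets:
        s=R0.inv().apply(np.array(p)-p0)/.25; w=(R0.inv()*Q).as_rotvec()/(np.pi/2)
        out.append([round(float(v),3)+0. for v in (*s,*w)])
    return out
def cmd(p0,R0,row):
    return p0+R0.apply(np.array(row[:3])*.25), R0*R.from_rotvec(np.array(row[3:])*np.pi/2)
def now():
    o=r.get_obs();return np.array(o["tcp_pos"]),R.from_rotvec(o["orientation"])
E
python3 - <<'E'
from h import *
a=r.grab_frame("scene");b=r.grab_frame("top")
for fr in([a],[b],[a,b]): print(fitcyl(fr,"tin_center",[.557,-.427],.03,.07))
print(lookR(1.0,.7).as_matrix().round(2))
p,Q=now(); x=fitcyl([a,b],"tin_center",[.557,-.427],.03,.07)[0]
T=lookR(np.pi/2-.58,0)
print(rows(p,Q,[([*x,.20],T),([*x,.029],T)]))
E
```

```text
(array([ 0.55736754, -0.42824137]), np.float64(0.05076291079812206))
(array([ 0.55542237, -0.42467346]), np.float64(0.09615384615384616))
(array([ 0.55679156, -0.42715334]), np.float64(0.17015750033263005))
[[ 0.41  0.84  0.35]
 [ 0.64 -0.54  0.54]
 [ 0.64  0.   -0.76]]
[[1.696, -0.463, 0.125, 0.0, 0.0, -0.46], [1.696, -0.463, 0.809, 0.0, 0.0, -0.46]]
```

Emit:
{"name": "apply_moves", "arguments": {"rows": [[0.85,-0.23,0.06,0,0,-0.46],[0.85,-0.23,0.06,0,0,-0.46],[0.85,-0.23,0.06,0,0,-0.46],[0.85,-0.23,0.06,0,0,-0.46],[0.85,-0.23,0.06,0,0,-0.46]], "claw": 1}}

```text
clock: 2.92
tcp_pos: [0.3721, -0.5365, 0.2162]
orientation: [-2.759, -1.502, -0.004]
contact_force: [-0.4, -0.1, -0.4]
grip_width: 0.0854
gripper_force: 0.0
```

```bash
python3 - <<'E'
from h import *
p,Q=now(); x=[.557,-.427]; T=lookR(np.pi/2-.58,0)
print(p,r.get_obs()["joints"].round(2),rows(p,Q,[([*x,.18],T),([*x,.029],T)]))
E
```

```text
[ 0.37208168 -0.53652058  0.21617016] [ 1.01  0.46 -0.19  1.62  0.09  1.07  0.22] [[0.769, 0.384, 0.147, 0.0, -0.001, 0.004], [0.768, 0.383, 0.751, 0.0, -0.001, 0.004]]
```

Emit:
{"name": "apply_moves", "arguments": {"rows": [[0.77,0.384,0.15,0,0,0],[0.77,0.384,0.15,0,0,0],[0.77,0.384,0.15,0,0,0],[0.77,0.384,0.15,0,0,0],[0.77,0.384,0.4,0,0,0]]}}

```text
clock: 3.55
tcp_pos: [0.5602, -0.4314, 0.1206]
orientation: [2.754, 1.491, 0.01]
contact_force: [-0.5, -1.2, -0.9]
grip_width: 0.0852
gripper_force: 0.0
```

```bash
python3 - <<'E'
from h import *
p,Q=now(); x=[.557,-.427]; T=lookR(np.pi/2-.58,0)
print(p,rows(p,Q,[([*x,.029],T)]))
f=r.grab_frame("scene")
cv2.imwrite("pics/g1.png",cv2.resize(f["pixels"][230:374,110:302],(768,576))[:,:,::-1])
E
```

```text
[ 0.56023503 -0.43141087  0.12056152] [[0.007, -0.025, 0.366, 0.007, -0.001, 0.001]]
```

View pics/g1.png

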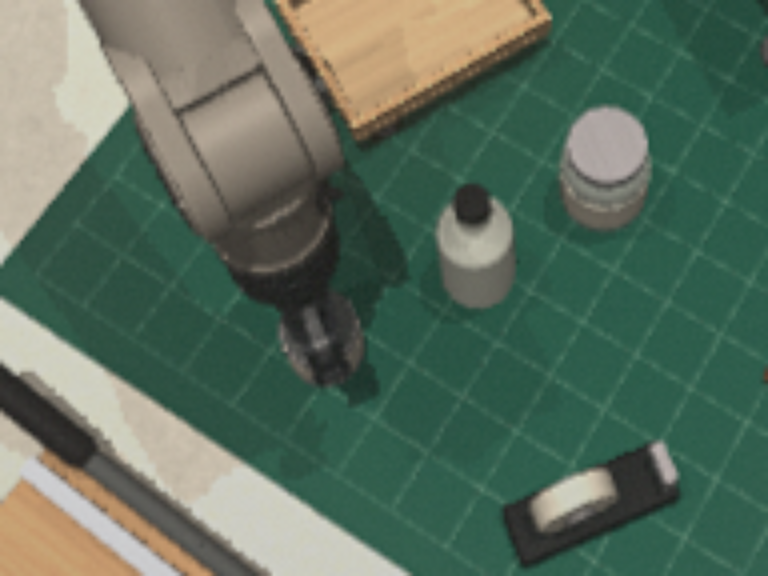

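The gripper is directly over the tin at about (325,345), and the bottle at (475,250) is well clear. I'll descend.

Emit:
{"name": "apply_moves", "arguments": {"rows": [[0,0,0.17,0,0,0],[0,0,0.35,0,0,0],[0,0,0.35,0,0,0],[0,0,0.35,0,0,0]]}}

```text
clock: 4.1
tcp_pos: [0.5544, -0.4326, 0.0308]
orientation: [2.764, 1.489, 0.001]
contact_force: [-0.1, 0.6, 0.8]
grip_width: 0.0853
gripper_force: 0.0
```

Emit:
{"name": "apply_moves", "arguments": {"rows": [[0,0,0,0,0,0],[0,0,0,0,0,0],[0,0,0,0,0,0],[0,0,0,0,0,0],[0,0,0,0,0,0]], "claw": 0, "newtons": 40}}

```text
clock: 4.72
tcp_pos: [0.5551, -0.4319, 0.0313]
orientation: [2.762, 1.491, 0.002]
contact_force: [-2.0, 1.4, 6.2]
grip_width: 0.0591
gripper_force: 43.0
```

```bash
python3 - <<'E'
from h import *
p,Q=now();T=lookR(np.pi/2-.58,0)
print(p,Q.as_rotvec(),r.get_obs()["joints"].round(2)); c=[.4685,-.164]
print(rows(p,Q,[(p+[0,0,.10],Q),([*c,p[2]+.10],T),([*c,p[2]+.052],T)]))
E
```

```text
[ 0.55507345 -0.43192668  0.03133553] [2.76200688e+00 1.49088627e+00 1.58913466e-03] [ 0.7   0.74 -0.19  1.6   0.18  0.81 -0.15]
[[0.0, 0.001, -0.4, 0.0, 0.0, 0.0], [0.706, -0.876, -0.403, 0.002, 0.0, -0.001], [0.706, -0.877, -0.211, 0.002, 0.0, -0.001]]
```

Emit:
{"name": "apply_moves", "arguments": {"rows": [[0,0,-0.22,0,0,0],[0,0,-0.42,0,0,0],[0.17,-0.21,-0.42,0,0,0],[0.34,-0.42,-0.42,0,0,0],[0.51,-0.63,-0.42,0,0,0]]}}

```text
clock: 5.35
tcp_pos: [0.4963, -0.2506, 0.1347]
orientation: [2.763, 1.492, 0.001]
contact_force: [1.3, 0.6, -2.6]
grip_width: 0.0591
gripper_force: 45.4
```

Emit:
{"name": "apply_moves", "arguments": {"rows": [[0.13,-0.16,0,0,0,0],[0.19,-0.24,0,0,0,0],[0.19,-0.24,0,0,0,0],[0.19,-0.24,0,0,0,0],[0.19,-0.24,0,0,0,0]]}}

```text
clock: 5.98
tcp_pos: [0.4732, -0.181, 0.134]
orientation: [2.765, 1.49, 0.0]
contact_force: [0.3, -0.4, -3.2]
grip_width: 0.0589
gripper_force: 45.4
```

```bash
python3 - <<'E'
from h import *
p,Q=now();T=lookR(np.pi/2-.58,0)
a=r.grab_frame("scene");b=r.grab_frame("top")
print(p,r.get_obs()["joints"].round(2),r.get_obs()["grip_width"]); c=[.4685,-.164]
print(fitcaddy([a],[.468,-.164,1.12]))
print(rows(p,Q,[([*c,.086],T)]))
cv2.imwrite("pics/g2.png",cv2.resize(np.hstack([a["pixels"][170:270,150:260],b["pixels"][150:250,260:370]]),(792,360))[:,:,::-1])
E
```

```text
[ 0.47319387 -0.180995    0.13401646] [ 0.48  0.34 -0.29  2.03  0.14  0.79 -0.47] 0.05886825097488512
(array([ 0.470331  , -0.16680966,  1.12686444]), np.float64(0.2591103655714947), [np.float64(0.2591103655714947)])
[[0.046, -0.053, 0.192, 0.0, 0.0, -0.001]]
```

View pics/g2.png

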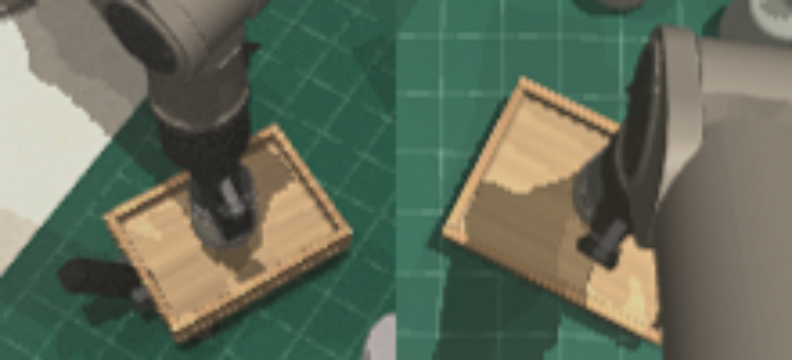

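The tin hangs over the middle of the tray, at about (225,225) in the left half. I'll lower it and release.

Emit:
{"name": "apply_moves", "arguments": {"rows": [[0.045,-0.05,0.06,0,0,0],[0.045,-0.05,0.13,0,0,0],[0.045,-0.05,0.18,0,0,0],[0.045,-0.05,0.205,0,0,0],[0.045,-0.05,0.205,0,0,0]]}}

```text
clock: 6.75
tcp_pos: [0.4685, -0.1637, 0.0823]
orientation: [-2.764, -1.492, 0.001]
contact_force: [-0.0, -0.4, -2.7]
grip_width: 0.0588
gripper_force: 45.4
```

Emit:
{"name": "apply_moves", "arguments": {"rows": [[0,0,0,0,0,0],[0,0,0,0,0,0],[0,0,0,0,0,0]], "claw": 1}}

```text
clock: 7.12
tcp_pos: [0.4691, -0.1636, 0.0831]
orientation: [2.764, 1.492, 0.001]
contact_force: [0.5, -0.5, -0.7]
grip_width: 0.0854
gripper_force: 0.0
```

Emit:
{"name": "apply_moves", "arguments": {"rows": [[0,0,-0.15,0,0,0],[0,0,-0.4,0,0,0],[0,0,-0.6,0,0,0],[0,0,-0.6,0,0,0]]}}

```text
clock: 7.62
tcp_pos: [0.4713, -0.1641, 0.237]
orientation: [2.759, 1.489, 0.01]
contact_force: [0.4, 0.2, -0.1]
grip_width: 0.0853
gripper_force: 0.0
```

```bash
python3 - <<'E'
from h import *
p,Q=now();a=r.grab_frame("scene");b=r.grab_frame("top")
print(p,r.get_obs()["joints"].round(2))
x,c,_=fitcaddy([b],[.468,-.164,1.12]);print(x,c,fitcaddy([a],[.468,-.164,1.12]))
print("tin",fitcyl([a],"tin_center",[.468,-.164],.03,.07,.05))
x=np.array([.469,-.164,1.12]);L=.75
g=np.array([x[0]-.138*np.cos(x[2]),x[1]-.138*np.sin(x[2]),.113]);T=lookR(x[2],L);z=T.apply([0,0,1])
tcp=g+z*.019; pre=tcp-z*.12
print("grip",g,"tcp",tcp,"pre",pre);print(rows(p,Q,[(pre,T)]))
E
```

```text
[ 0.47131854 -0.16408071  0.23700649] [ 0.49  0.2  -0.32  1.95  0.07  1.   -0.44]
[ 0.46908055 -0.15531792  1.08376281] 1.2039799185098952 (array([ 0.46954194, -0.16718902,  1.12357729]), np.float64(0.28229015918958034), [np.float64(0.28229015918958034)])
tin (array([ 0.47296907, -0.16124959]), np.float64(0.08964477211796247))
grip [ 0.40887582 -0.28821386  0.113     ] tcp [ 0.41451841 -0.27655654  0.09909791] pre [ 0.37888104 -0.35018174  0.18690058]
[[-0.826, 0.097, 0.199, 0.036, 0.476, -0.077]]
```

Emit:
{"name": "apply_moves", "arguments": {"rows": [[-0.2,0.02,0,0.01,0.1,-0.02],[-0.4,0.05,0.05,0.02,0.22,-0.04],[-0.6,0.07,0.14,0.03,0.34,-0.06],[-0.826,0.097,0.2,0.036,0.476,-0.077],[-0.826,0.097,0.2,0.036,0.476,-0.077]]}}

```text
clock: 8.5
tcp_pos: [0.3723, -0.3535, 0.1801]
orientation: [-2.211, -1.371, -0.867]
contact_force: [0.8, -0.2, -0.8]
grip_width: 0.0854
gripper_force: 0.0
```

Emit:
{"name": "apply_moves", "arguments": {"rows": [[0,0,0,0,0,0],[0,0,0,0,0,0]]}}

```text
clock: 8.75
tcp_pos: [0.376, -0.3483, 0.1818]
orientation: [-2.207, -1.38, -0.861]
contact_force: [0.6, 0.1, 0.1]
grip_width: 0.0852
gripper_force: 0.0
```

```bash
python3 - <<'E'
from h import *
p,Q=now();a=r.grab_frame("scene");b=r.grab_frame("top")
print(p,r.get_obs()["joints"].round(2))
z=Q.apply([0,0,1]);print("z",z,"lean",np.degrees(np.arccos(-z[2])),"yaw",np.arctan2(z[1],z[0]))
for f,n in((a,"s"),(b,"t")):
  for d in r.landmark_of(f,"caddy_grip")[:1]: print(n,d["conf"],at(f,d["point"],.113))
print(fitcaddy([a],[.468,-.164,1.12]),fitcaddy([b],[.468,-.164,1.12]))
x=np.array([.469,-.164,1.12]);L=.75
g=np.array([x[0]-.138*np.cos(x[2]),x[1]-.138*np.sin(x[2]),.113]);T=lookR(x[2],L);z=T.apply([0,0,1])
print(rows(p,Q,[(g+z*.019,T)]))
cv2.imwrite("pics/g3.png",cv2.resize(np.hstack([a["pixels"][170:290,120:260],b["pixels"][160:280,270:410]]),(798,342))[:,:,::-1])
E
```

```text
[ 0.37596351 -0.34830126  0.18181647] [ 1.18  0.55 -0.25  1.79 -0.54  1.26  0.78]
z [ 0.28982032  0.61737536 -0.73133566] lean 43.00151600223584 yaw 1.1318947052449422
t 0.95 [ 0.40958307 -0.2943955   0.113     ]
(array([ 0.46914753, -0.16632011,  1.13750387]), np.float64(0.22058165548098435), [np.float64(0.22058165548098435)]) (array([ 0.46859888, -0.1631639 ,  1.10925369]), np.float64(0.1736111111111111), [np.float64(0.1736111111111111)])
[[0.013, 0.017, 0.464, -0.005, 0.0, -0.004]]
```

View pics/g3.png

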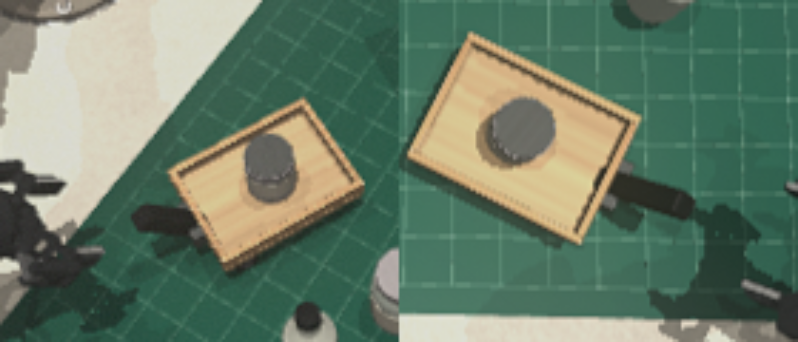

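The tin stands upright mid-tray, at (270,165) in the left half and (520,130) in the right. The open fingers straddle the handle line, so I'll advance and grip.

Emit:
{"name": "apply_moves", "arguments": {"rows": [[0.01,0.015,0.15,0,0,0],[0.013,0.017,0.3,-0.005,0,-0.004],[0.013,0.017,0.42,-0.005,0,-0.004],[0.013,0.017,0.464,-0.005,0,-0.004],[0.013,0.017,0.464,-0.005,0,-0.004]]}}

```text
clock: 9.68
tcp_pos: [0.4145, -0.2776, 0.1001]
orientation: [-2.211, -1.388, -0.871]
contact_force: [-1.1, -0.4, 0.6]
grip_width: 0.085
gripper_force: 0.0
```

Emit:
{"name": "apply_moves", "arguments": {"rows": [[0,0,0,0,0,0],[0,0,0,0,0,0],[0,0,0,0,0,0],[0,0,0,0,0,0],[0,0,0,0,0,0]], "claw": 0, "newtons": 40}}

```text
clock: 10.3
tcp_pos: [0.4144, -0.2779, 0.1]
orientation: [-2.212, -1.387, -0.871]
contact_force: [-0.5, -0.6, 2.1]
grip_width: 0.0237
gripper_force: 45.0
```

```bash
python3 - <<'E'
from h import *
p,Q=now();a=r.grab_frame("scene");b=r.grab_frame("top")
o=r.get_obs();print(p,o["joints"].round(2),o["grip_width"],o["contact_force"])
z=Q.apply([0,0,1]);print("lean",np.degrees(np.arccos(-z[2])),"yaw",np.arctan2(z[1],z[0]),"y",Q.apply([0,1,0]),"gp",p-.019*z)
print(fitcaddy([a],[.468,-.164,1.12]),fitcaddy([b],[.468,-.164,1.12]))
E
```

```text
[ 0.41436107 -0.27791045  0.10002965] [ 1.11  0.62 -0.31  1.93 -0.61  1.02  0.82] 0.02315524605641829 [ 0.23414991 -0.75183258  2.85325029]
lean 42.938215658620365 yaw 1.1172583272479488 y [ 0.89988883 -0.43611429  0.00210364] gp [ 0.40869012 -0.28954492  0.11393933]
(array([ 0.47096372, -0.16666048,  1.12660809]), np.float64(0.2650071462601239), [np.float64(0.2650071462601239)]) (array([ 0.46791231, -0.16407553,  1.12281238]), np.float64(0.20206650093225606), [np.float64(0.20206650093225606)])
```

```bash
cat > plan.py <<'E'
from h import *
from scipy.interpolate import BPoly
M=np.array([.648,.2377]);MY=1.005
def plan(caddy,p,Q,n,straight,lean=None,M=M,MY=MY,upto=None):
    """rows (calls of 5) that drive caddy pose (x,y,yaw) onto mark; p,Q tool now, held rigidly to the caddy"""
    Rm=lambda a:np.array([[np.cos(a),-np.sin(a)],[np.sin(a),np.cos(a)]])
    h=np.array([np.cos(caddy[2]),np.sin(caddy[2])])
    mh=np.array([np.cos(MY),np.sin(MY)])
    s0=Rm(MY).T@((np.array(caddy[:2])-.065*h)-(M-.065*mh)); th0=caddy[2]-MY
    print("start in mark frame",s0,th0)
    b=BPoly.from_derivatives([s0[0],-straight],[[s0[1],np.tan(th0),0],[0,0,0]])
    rel=(R.from_euler("z",-caddy[2]).apply(p-np.array([*caddy[:2],0])),R.from_euler("z",-caddy[2])*Q)
    u=np.linspace(0,1,n+1)[1:]; k=3/n   # trapezoid
    sp=np.cumsum(np.minimum(1,np.minimum((u)/k,(1-u+1/n)/k)));u=sp/sp[-1]
    T=[]
    for v in u:
        s=s0[0]*(1-v)
        y,t=(b(s),np.arctan(b(s,1))) if s<-straight else (0,0)
        ax=M-.065*mh+Rm(MY)@[s,y]; yaw=MY+t; c=ax+.065*np.array([np.cos(yaw),np.sin(yaw)])
        Z=R.from_euler("z",yaw);T.append((np.array([*c,0])+Z.apply(rel[0]),Z*rel[1],c,yaw))
    for i in range(0,n,5):
        if upto and i>=upto:break
        rr=rows(p,Q,[t[:2] for t in T[i:i+5]]); print(rr); p,Q=cmd(p,Q,rr[-1]); print("  ->",p.round(4),"caddy",T[min(i+4,n-1)][2].round(3),round(T[min(i+4,n-1)][3],3))
E
python3 - <<'E'
from plan import *
p,Q=now(); plan([.4688,-.1653,1.120],p,Q,25,.08)
E
```

```text
start in mark frame [-0.43583494 -0.07222826] 0.11500000000000021
[[0.019, 0.0, 0.017, 0.001, 0.0, -0.001], [0.056, 0.002, 0.052, 0.004, 0.0, -0.005], [0.112, 0.006, 0.104, 0.015, 0.0, -0.016], [0.168, 0.011, 0.157, 0.03, 0.0, -0.032], [0.225, 0.013, 0.21, 0.046, 0.0, -0.049]]
  -> [ 0.4509 -0.21    0.0999] caddy [ 0.493 -0.092] 1.226
[[0.058, 0.007, 0.053, 0.015, 0.0, -0.017], [0.116, 0.01, 0.107, 0.028, 0.0, -0.031], [0.174, 0.009, 0.161, 0.037, 0.0, -0.041], [0.232, 0.004, 0.215, 0.043, 0.0, -0.046], [0.29, -0.003, 0.269, 0.043, 0.0, -0.047]]
  -> [ 0.4837 -0.1167  0.1001] caddy [0.514 0.005] 1.326
[[0.059, -0.002, 0.055, -0.004, 0.0, 0.004], [0.117, -0.006, 0.109, -0.013, 0.0, 0.014], [0.175, -0.01, 0.163, -0.026, 0.0, 0.028], [0.232, -0.013, 0.216, -0.043, 0.0, 0.047], [0.29, -0.015, 0.269, -0.064, 0.0, 0.069]]
  -> [ 0.5041 -0.0199  0.1002] caddy [0.552 0.096] 1.179
[[0.056, -0.01, 0.053, -0.021, 0.0, 0.023], [0.112, -0.016, 0.105, -0.042, 0.0, 0.045], [0.168, -0.017, 0.157, -0.06, 0.0, 0.064], [0.224, -0.012, 0.209, -0.072, 0.0, 0.077], [0.279, -0.001, 0.26, -0.075, 0.0, 0.081]]
  -> [0.5404 0.0683 0.1001] caddy [0.607 0.174] 1.005
[[0.055, 0.0, 0.052, 0.0, 0.0, 0.0], [0.111, 0.0, 0.103, 0.0, 0.0, 0.0], [0.166, 0.0, 0.155, 0.0, 0.0, 0.0], [0.203, 0.0, 0.189, 0.0, 0.0, 0.0], [0.221, 0.0, 0.207, 0.0, 0.0, 0.0]]
  -> [0.581  0.1322 0.0999] caddy [0.648 0.238] 1.005
```

Emit:
{"name": "apply_moves", "arguments": {"rows": [[0.019,0,0.017,0.001,0,-0.001],[0.056,0.002,0.052,0.004,0,-0.005],[0.112,0.006,0.104,0.015,0,-0.016],[0.168,0.011,0.157,0.03,0,-0.032],[0.225,0.013,0.21,0.046,0,-0.049]]}}

```text
clock: 11.12
tcp_pos: [0.4516, -0.2087, 0.1]
orientation: [-2.114, -1.491, -0.833]
contact_force: [-0.1, -1.7, 5.2]
grip_width: 0.0237
gripper_force: 45.5
```

Emit:
{"name": "apply_moves", "arguments": {"rows": [[0.058,0.007,0.053,0.015,0,-0.017],[0.116,0.01,0.107,0.028,0,-0.031],[0.174,0.009,0.161,0.037,0,-0.041],[0.2,0.007,0.185,0.04,0,-0.044],[0.2,0.007,0.185,0.04,0,-0.044]]}}

```text
clock: 11.75
tcp_pos: [0.4758, -0.1455, 0.1]
orientation: [-2.029, -1.576, -0.8]
contact_force: [2.5, -0.6, 4.0]
grip_width: 0.0234
gripper_force: 45.2
```

```bash
python3 - <<'E'
from plan import *
p,Q=now();a=r.grab_frame("scene");b=r.grab_frame("top")
o=r.get_obs();print(p,o["joints"].round(2),o["contact_force"])
z=Q.apply([0,0,1]);L=np.arccos(-z[2]);yaw=np.arctan2(z[1],z[0]);g=p-.019*z;e=g[:2]+.138*np.array([np.cos(yaw),np.sin(yaw)])
print("lean",np.degrees(L),"gp",g,"caddy from grip",e,yaw)
x0=[*e,yaw];print(fitcaddy([a],x0),fitcaddy([b],x0))
print("tin",fitcyl([a],"tin_center",e,.03,.07,.05),fitcyl([b],"tin_center",e,.03,.07,.05))
plan(x0,p,Q,15,.08)
cv2.imwrite("pics/g4.png",cv2.resize(np.hstack([a["pixels"][140:260,150:290],b["pixels"][130:250,200:340]]),(798,342))[:,:,::-1])
E
```

```text
[ 0.47579005 -0.14547284  0.09995016] [ 0.92  0.62 -0.41  1.97 -0.61  0.94  0.75] [0.7086201  0.27486939 4.66886707]
lean 42.9373974469589 gp [ 0.4725401  -0.15800094  0.11386003] caddy from grip [ 0.50719205 -0.02442234] 1.3169787399440533
(array([ 0.50852876, -0.02568975,  1.32837114]), np.float64(0.27134635974304067), [np.float64(0.27134635974304067)]) (array([ 0.50546364, -0.02410098,  1.32764028]), np.float64(0.16588873709775348), [np.float64(0.16588873709775348)])
tin (array([ 0.5084332 , -0.01724239]), np.float64(0.11580882352941177)) (array([ 0.50776985, -0.01671322]), np.float64(0.07896341463414634))
start in mark frame [-0.29362152 -0.04160724] 0.31197873994405345
[[0.023, 0.0, 0.022, 0.0, 0.0, 0.0], [0.069, 0.0, 0.065, 0.0, 0.0, 0.0], [0.139, -0.001, 0.129, -0.004, 0.0, 0.004], [0.208, -0.004, 0.194, -0.012, 0.0, 0.013], [0.277, -0.007, 0.258, -0.026, 0.0, 0.028]]
  -> [ 0.4976 -0.0534  0.0999] caddy [0.536 0.066] 1.258
[[0.068, -0.009, 0.063, -0.02, 0.0, 0.021], [0.136, -0.016, 0.126, -0.044, 0.0, 0.047], [0.203, -0.018, 0.189, -0.07, 0.0, 0.075], [0.27, -0.013, 0.251, -0.093, 0.0, 0.1], [0.336, 0.0, 0.312, -0.107, -0.001, 0.115]]
  -> [0.5327 0.0558 0.1   ] caddy [0.599 0.162] 1.009
[[0.066, 0.0, 0.062, -0.002, 0.0, 0.002], [0.132, 0.001, 0.123, -0.002, 0.0, 0.002], [0.198, 0.001, 0.185, -0.002, 0.0, 0.002], [0.242, 0.002, 0.226, -0.002, 0.0, 0.002], [0.265, 0.002, 0.246, -0.002, 0.0, 0.002]]
  -> [0.5809 0.1322 0.1001] caddy [0.648 0.238] 1.005
```

View pics/g4.png

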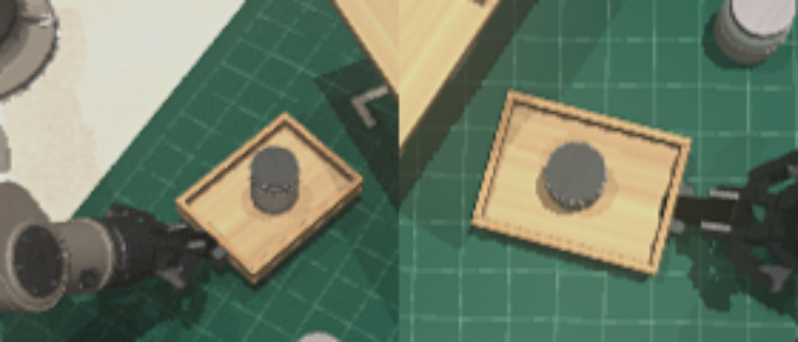

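The caddy follows the hand with the tin upright and centred, at (275,180) in the left half and (575,175) in the right. I'll continue to the start of the straight section and check there.

Emit:
{"name": "apply_moves", "arguments": {"rows": [[0.023,0,0.022,0,0,0],[0.069,0,0.065,0,0,0],[0.139,-0.001,0.129,-0.004,0,0.004],[0.208,-0.004,0.194,-0.012,0,0.013],[0.277,-0.007,0.258,-0.026,0,0.028]]}}

```text
clock: 12.68
tcp_pos: [0.497, -0.0542, 0.0999]
orientation: [-2.087, -1.519, -0.822]
contact_force: [-0.4, -2.6, 9.5]
grip_width: 0.0235
gripper_force: 45.9
```

Emit:
{"name": "apply_moves", "arguments": {"rows": [[0.068,-0.009,0.063,-0.02,0,0.021],[0.136,-0.016,0.126,-0.044,0,0.047],[0.203,-0.018,0.189,-0.07,0,0.075],[0.25,-0.016,0.232,-0.087,0,0.093],[0.27,-0.013,0.251,-0.093,0,0.1]]}}

```text
clock: 13.3
tcp_pos: [0.5217, 0.0353, 0.0999]
orientation: [-2.275, -1.312, -0.897]
contact_force: [-2.8, -0.1, 8.0]
grip_width: 0.0238
gripper_force: 45.6
```

```bash
python3 - <<'E'
from plan import *
p,Q=now();a=r.grab_frame("scene");b=r.grab_frame("top")
o=r.get_obs();print(p,o["joints"].round(2),o["contact_force"])
z=Q.apply([0,0,1]);L=np.arccos(-z[2]);yaw=np.arctan2(z[1],z[0]);g=p-.019*z;e=g[:2]+.138*np.array([np.cos(yaw),np.sin(yaw)])
print("lean",np.degrees(L),"gp",g,"caddy from grip",e,yaw)
x0=[*e,yaw]
for f,n in((a,"s"),(b,"t")):
  for t,h in(("caddy",0),("caddy_grip",.113)):
    for d in r.landmark_of(f,t)[:1]: print(n,t,d["conf"],at(f,d["point"],h))
plan(x0,p,Q,10,.06)
# predicted rim outline drawn in
out=[]
for f in(a,b):
    im=cv2.resize(f["pixels"],(2048,1536),interpolation=cv2.INTER_CUBIC);c,s=np.cos(yaw),np.sin(yaw)
    q=np.array([proj(f,[e[0]+c*u-s*v,e[1]+s*u+c*v,.07]) for u,v in((-.095,-.07),(.095,-.07),(.095,.07),(-.095,.07))])*4+1.5
    cv2.polylines(im,[q.round().astype(np.int32)],True,(255,0,0),1); m=q.mean(0).astype(int);out.append(im[m[1]-250:m[1]+250,m[0]-200:m[0]+200])
cv2.imwrite("pics/g5.png",np.hstack(out)[:,:,::-1])
E
```

```text
[0.52173383 0.03534504 0.09986473] [ 0.78  0.55 -0.67  2.22 -1.06  0.44  0.68] [-1.99165092  0.61519925  5.25767373]
lean 42.968222380317776 gp [0.51522292 0.02415052 0.11376763] caddy from grip [0.58460416 0.1434411 ] 1.044004602822038
s caddy_grip 0.57 [0.51876509 0.02492525 0.113     ]
t caddy 0.95 [0.58495748 0.14380579 0.        ]
t caddy_grip 0.88 [0.5098303  0.01777634 0.113     ]
start in mark frame [-0.1135061   0.00045061] 0.039004602822038104
[[0.014, -0.001, 0.013, -0.003, 0.0, 0.003], [0.042, -0.008, 0.039, -0.017, 0.0, 0.018], [0.084, -0.013, 0.078, -0.032, 0.0, 0.034], [0.125, -0.005, 0.116, -0.025, 0.0, 0.027], [0.166, 0.002, 0.155, -0.017, 0.0, 0.018]]
  -> [0.5506 0.0842 0.0998] caddy [0.618 0.19 ] 1.005
[[0.042, 0.0, 0.038, 0.0, 0.0, 0.0], [0.083, 0.0, 0.077, 0.0, 0.0, 0.0], [0.125, 0.0, 0.116, 0.0, 0.0, 0.0], [0.152, 0.0, 0.142, 0.0, 0.0, 0.0], [0.166, 0.0, 0.154, 0.0, 0.0, 0.0]]
  -> [0.5809 0.1321 0.0999] caddy [0.648 0.238] 1.005
```

View pics/g5.png

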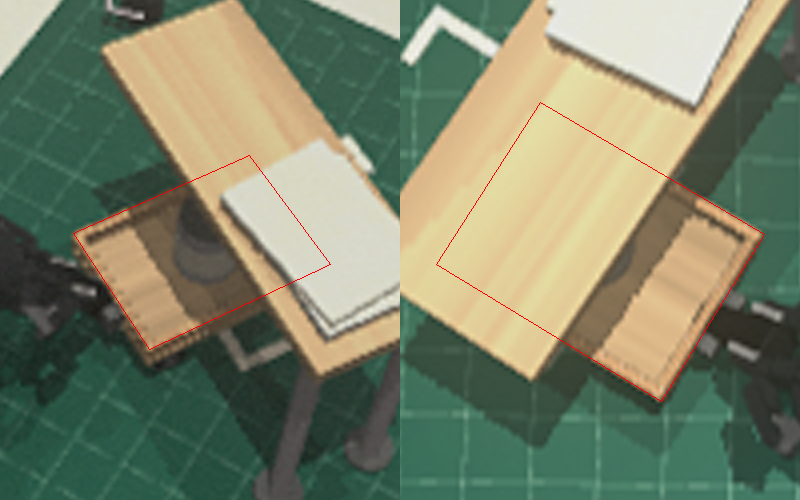

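The predicted rim matches the picture in both views and the tin is upright. j5 and j6 are getting close to their limits, so I'll go one call at a time.

Emit:
{"name": "apply_moves", "arguments": {"rows": [[0.014,-0.001,0.013,-0.003,0,0.003],[0.042,-0.006,0.039,-0.01,0,0.011],[0.084,-0.008,0.078,-0.018,0,0.02],[0.125,-0.004,0.116,-0.018,0,0.019],[0.145,0,0.135,-0.017,0,0.018]]}}

```text
clock: 14.22
tcp_pos: [0.5462, 0.0786, 0.0998]
orientation: [-2.305, -1.274, -0.909]
contact_force: [-4.5, 1.0, 8.3]
grip_width: 0.0234
gripper_force: 45.7
```

```bash
cat > st.py <<'E'
from plan import *
import sys
p,Q=now()
o=r.get_obs();print(p,o["joints"].round(2),o["contact_force"])
z=Q.apply([0,0,1]);L=np.arccos(-z[2]);yaw=np.arctan2(z[1],z[0]);g=p-.019*z;e=g[:2]+.138*np.array([np.cos(yaw),np.sin(yaw)])
print("lean",np.degrees(L),"gp",g,"caddy from grip",e,yaw)
x0=[*e,yaw]
plan(x0,p,Q,int(sys.argv[1]),float(sys.argv[2]))
E
python3 st.py 10 .05
```

```text
[0.54623381 0.0785939  0.09980852] [ 0.72  0.58 -0.73  2.21 -1.16  0.33  0.66] [-4.46764242  0.99244727  8.27701573]
lean 43.01897691985736 gp [0.53932072 0.06762862 0.11369994] caddy from grip [0.61291778 0.18436538] 1.0082852607119281
start in mark frame [-0.06382987  0.00080947] 0.0032852607119282506
[[0.008, -0.01, 0.007, -0.019, 0.0, 0.02], [0.024, -0.024, 0.023, -0.047, 0.0, 0.051], [0.047, 0.003, 0.044, -0.001, 0.0, 0.002], [0.07, 0.003, 0.065, -0.001, 0.0, 0.002], [0.093, 0.003, 0.087, -0.001, 0.0, 0.002]]
  -> [0.5638 0.1051 0.0998] caddy [0.631 0.211] 1.005
[[0.024, 0.0, 0.022, 0.0, 0.0, 0.0], [0.047, 0.0, 0.044, 0.0, 0.0, 0.0], [0.07, 0.0, 0.065, 0.0, 0.0, 0.0], [0.086, 0.0, 0.08, 0.0, 0.0, 0.0], [0.094, 0.0, 0.087, 0.0, 0.0, 0.0]]
  -> [0.581  0.1322 0.0999] caddy [0.648 0.238] 1.005
```

Emit:
{"name": "apply_moves", "arguments": {"rows": [[0.01,0,0.009,0,0,0],[0.035,0,0.033,0,0,0],[0.07,0.001,0.065,0,0,0.001],[0.095,0.002,0.088,-0.001,0,0.002],[0.105,0.002,0.098,-0.001,0,0.002]]}}

```text
clock: 14.85
tcp_pos: [0.5654, 0.1092, 0.0998]
orientation: [-2.306, -1.271, -0.909]
contact_force: [-5.8, 2.2, 8.0]
grip_width: 0.0236
gripper_force: 45.7
```

```bash
python3 st.py 5 .01
```

```text
[0.56535456 0.10921462 0.09979789] [ 0.65  0.6  -0.75  2.19 -1.18  0.28  0.63] [-5.84651375  2.1792388   7.95776993]
lean 43.034904294629726 gp [0.55843537 0.09824863 0.11368572] caddy from grip [0.63207542 0.21495828] 1.0079169270444215
start in mark frame [-0.0277344   0.00106175] 0.002916927044421591
[[0.009, -0.009, 0.009, -0.017, 0.0, 0.018], [0.028, -0.025, 0.026, -0.05, 0.0, 0.054], [0.054, 0.004, 0.05, -0.001, 0.0, 0.001], [0.072, 0.004, 0.067, -0.001, 0.0, 0.001], [0.081, 0.004, 0.076, -0.001, 0.0, 0.001]]
  -> [0.581  0.1322 0.0997] caddy [0.648 0.238] 1.005
```

Range is fine, so I'll drive the last 27 mm straight and then check by camera.

Emit:
{"name": "apply_moves", "arguments": {"rows": [[0.02,0,0.019,0,0,0],[0.045,0,0.042,0,0,0],[0.065,0.001,0.061,0,0,0],[0.078,0.002,0.073,0,0,0],[0.08,0.002,0.075,0,0,0]]}}

```text
clock: 15.48
tcp_pos: [0.5801, 0.1325, 0.0998]
orientation: [-2.304, -1.272, -0.908]
contact_force: [-5.5, 2.1, 8.7]
grip_width: 0.0238
gripper_force: 45.7
```

Emit:
{"name": "apply_moves", "arguments": {"rows": [[0,0,0,0,0,0],[0,0,0,0,0,0]]}}

```text
clock: 15.72
tcp_pos: [0.58, 0.1324, 0.0998]
orientation: [-2.305, -1.271, -0.909]
contact_force: [-4.9, 3.2, 7.6]
grip_width: 0.0234
gripper_force: 45.4
```

```bash
python3 st.py 5 .0001; python3 - <<'E'
from plan import *
a=r.grab_frame("scene");b=r.grab_frame("top");out=[]
p,Q=now();z=Q.apply([0,0,1]);yaw=np.arctan2(z[1],z[0]);g=p-.019*z;e=g[:2]+.138*np.array([np.cos(yaw),np.sin(yaw)])
for f in(a,b):
    im=cv2.resize(f["pixels"],(2048,1536),interpolation=cv2.INTER_CUBIC)
    def box(x,y,t,hx,hy,h,col):
        c,s=np.cos(t),np.sin(t);q=np.array([proj(f,[x+c*u-s*v,y+s*u+c*v,h]) for u,v in((-hx,-hy),(hx,-hy),(hx,hy),(-hx,hy))])*4+1.5
        cv2.polylines(im,[q.round().astype(np.int32)],True,col,1);return q
    q=box(*e,yaw,.095,.07,.07,(255,0,0));box(*M,MY,.117,.095,0,(0,0,255))
    m=q.mean(0).astype(int);out.append(im[m[1]-250:m[1]+250,m[0]-200:m[0]+200])
cv2.imwrite("pics/g6.png",np.hstack(out)[:,:,::-1])
E
```

```text
[0.58004843 0.13236291 0.09980836] [ 0.6   0.61 -0.75  2.16 -1.2   0.25  0.61] [-4.88449435  3.17343442  7.57148724]
lean 43.05779225793603 gp [0.57314358 0.12138132 0.113691  ] caddy from grip [0.64659955 0.23820692] 1.009493450261705
start in mark frame [-0.00032218  0.00116189] 0.004493450261705112
[[0.118, -0.227, 0.111, -0.539, 0.001, 0.576], [0.158, -0.237, 0.148, -0.64, 0.001, 0.685], [0.003, -0.035, 0.003, -0.072, 0.0, 0.077], [0.001, 0.004, 0.001, -0.002, 0.0, 0.002], [0.001, 0.004, 0.001, -0.002, 0.0, 0.002]]
  -> [0.5811 0.1321 0.0998] caddy [0.648 0.238] 1.005
```

View pics/g6.png

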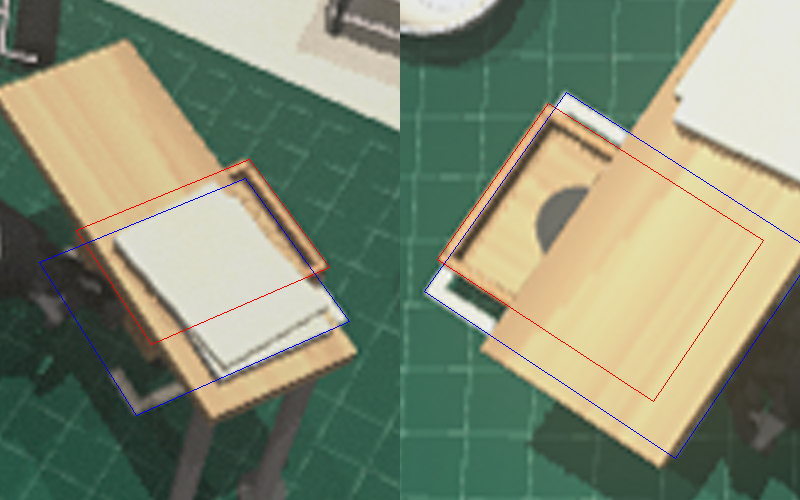

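The red predicted rim matches the caddy, and the mark outline (blue) lies on the tape. The tin is upright at (575,220) in the right half. I'll release and back straight out.

Emit:
{"name": "apply_moves", "arguments": {"rows": [[0,0,0,0,0,0],[0,0,0,0,0,0],[0,0,0,0,0,0],[0,0,0,0,0,0]], "claw": 1}}

```text
clock: 16.32
tcp_pos: [0.5825, 0.1296, 0.0995]
orientation: [-2.313, -1.267, -0.911]
contact_force: [-0.2, -1.2, -0.4]
grip_width: 0.0855
gripper_force: 0.0
```

Emit:
{"name": "apply_moves", "arguments": {"rows": [[0,0,-0.05,0,0,0],[0,0,-0.15,0,0,0],[0,0,-0.3,0,0,0],[0,0,-0.45,0,0,0],[0,0,-0.55,0,0,0]]}}

```text
clock: 16.95
tcp_pos: [0.5311, 0.0497, 0.2019]
orientation: [-2.314, -1.267, -0.912]
contact_force: [0.2, 0.5, -0.2]
grip_width: 0.0851
gripper_force: 0.0
```

Emit:
{"name": "apply_moves", "arguments": {"rows": [[0,0,0,0,0,0],[0,0,0,0,0,0],[0,0,0,0,0,0],[0,0,0,0,0,0]]}}

```text
clock: 17.45
tcp_pos: [0.5315, 0.0519, 0.1997]
orientation: [-2.311, -1.267, -0.91]
contact_force: [0.6, 0.1, 0.4]
grip_width: 0.0852
gripper_force: 0.0
```

```bash
python3 - <<'E'
from plan import *
a=r.grab_frame("scene");b=r.grab_frame("top");out=[]
o=r.get_obs();print(o["tcp_pos"],o["joints"].round(2),o["contact_force"])
e=[.6466,.2382];yaw=1.0095
for f in(a,b):
    im=cv2.resize(f["pixels"],(2048,1536),interpolation=cv2.INTER_CUBIC)
    def box(x,y,t,hx,hy,h,col):
        c,s=np.cos(t),np.sin(t);q=np.array([proj(f,[x+c*u-s*v,y+s*u+c*v,h]) for u,v in((-hx,-hy),(hx,-hy),(hx,hy),(-hx,hy))])*4+1.5
        cv2.polylines(im,[q.round().astype(np.int32)],True,col,1);return q
    q=box(*e,yaw,.095,.07,.07,(255,0,0))
    m=q.mean(0).astype(int);out.append(im[m[1]-250:m[1]+250,m[0]-200:m[0]+200])
cv2.imwrite("pics/g7.png",np.hstack(out)[:,:,::-1])
E
```

```text
[0.53156098 0.0516818  0.19987285] [ 0.68  0.31 -0.58  2.19 -1.01  0.61  0.42] [-0.0272017   0.40775228 -0.44459399]
```

View pics/g7.png

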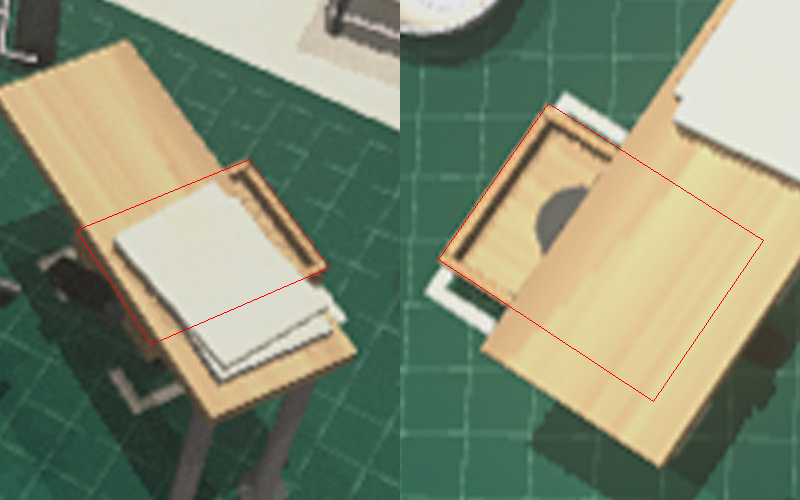

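The caddy stayed on the mark (red outline still on the rim, corner at (440,260)), the tin is upright, and the hand is clear. I'll hand in.

```bash
python3 -c "
from bench import r
print(r.hand_in())"
```

```text
the job is handed in; nothing more can be done
None
```

The job is handed in: the tin stands upright in the tray and the caddy sits under the shelf within about 2 mm and 0.3° of the mark by my measurements. The hand is clear, and the bottle, jar and roller were never approached closely. The castors were not visible at the end, but the last 60 mm or so of the drive was straight; the hand-in returned no verdict.

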